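Seat a drive in its cradle and swing the retaining arm shut

TASK

Gently push the black external drive along its cradle with a fingertip until it is fully home against the end block. Then, still only pushing with a fingertip, swing the red arm round until it stops against its peg, right across behind the drive. Do not lift or pinch anything, do not use the red arm to push the drive, and leave everything else where it is.

Things in the scene. Friction and masses are not known exactly. Their poses are not given: they have to be found in the camera images.
- cradle: Drive cradle fixed to the worktop. Blue base plate 180 (its x) x 134 (its y) x 10 mm; origin at the centre of the underside, z up. Its +x is the way in for the drive; it points roughly to the robot's left.
- end_block (a point): Middle of the grey end block's face, at x = +74 mm, y = 0, 20 mm above the cradle's underside; the block is 90 mm wide and rises 24 mm above the plate. Two grey guide rails (6 mm thick, 16 mm high above the plate) run along the cradle's x from -34 to +74 mm, their inner faces at y = +-39 mm.
- stop_peg (a point): Top of the steel stop peg for the red arm: 8 mm thick, rising 19 mm above the plate, at x = -38, y = -56 mm in the cradle's frame.
- drive: Black external drive, 112 (its x) x 75 x 17 mm, about 0.2 kg, lying loose on the plate between the rails, long axis along the cradle's x, 20 to 40 mm short of home. Origin: centre of its underside, 10 mm above the worktop. Fully home, touching the end block, its origin is at x = +18 mm and its rear face at x = -38 mm in the cradle's frame. Slides with light friction.
- latch (a joint): Turn of the red arm about its upright pivot, rad: 0 = the arm points along the cradle's -x, growing counter-clockwise seen from above; 1.571 = shut, the arm pointing along the cradle's -y across behind the drive, against the stop peg (hard stop). Starts at 0.28 to 0.48, no spring, stays where left; 0.6 N moves it 85 mm from the pivot.
- pivot (a point): Top of the red arm's pivot pin, on the cradle at x = -49, y = +56 mm, 23 mm above the cradle's underside.
- latch_tip (a point): Centre of the red arm's rounded free end, 111 mm from the pivot axis. The straight arm is 14 mm wide, its underside 13 mm and its top 27 mm above the worktop; its end reaches 118 mm from the pivot. Shut, its face is 4 mm behind a drive that is fully home.
- hdd: Bystander: silver hard disk, 100 x 70 x 11 mm, flat on the worktop left of the cradle. Origin: centre of underside.
- usb: Bystander: blue USB stick, 18 x 54 x 9 mm, left of the cradle. Origin: centre of underside.
- pliers: Bystander: pliers with orange handles, 170 x 54 x 11 mm, right of the cradle. Origin: centre of underside.
- tin: Bystander: small round cream tin with a green lid, 47 mm across, 20 mm high, right of the cradle. Origin: centre of underside.
- fan: Bystander: black case fan lying flat, 80 x 80 x 25 mm, between the two computer cases. Origin: centre of underside.

How it is judged:
By the outcome, as a careful person would: the job done as asked, in the order asked, and still so for the second after the job is handed in, with the robot touching nothing.
It also fails if it takes over 43 s, if anything falls off the work surface, if the arm or the gripper's body presses on something with over 40 N, if the wrist force passes 120 N, or if a joint passes its speed limit or range.

ROBOT

A 6-joint arm with a two-finger parallel gripper is mounted at the origin on a cart in front of the work surface, level with it; the furniture and walls round the work are solid. World frame = base frame: x ahead of the robot, y to its left, z up, the work surface at z = 0. Lengths are in m, angles in rad, forces in N, time in s.
With the tool pointing down it reaches from about 0.35 to 0.975 m from the base axis. Payload 4.9 kg.
Tool frame: the origin (TCP) lies midway between the tips of the shut fingers; the grasp point (between the pads) lies 19 mm behind it; z points along the fingers, y is the line along which they close (so a half turn about z gives the same grasp; the last joint's range is limited). The gripper opens to 85 mm and grips with 20 to 120 N. Pads are 22 mm wide; open, the fingers measure 114 mm over their backs; the gripper's body (76 mm by 85 mm) begins 54 mm behind the grasp point. The pads swing forward as they close: fully open they stand 13 mm farther back than shut.
Start: joints at [-1.298, 0.053, 1.613, -0, 1.476, -0.119], TCP at [0.239, -0.578, 0.231] pointing down, gripper open.
Joint ranges: [-3.01, 3.01], [-1.01, 2.22], [0.06, 2.58], [-1.02, 4.17], [0.09, 2.62], [-3.14, 3.14]. Speed limits (rad/s): [2.57, 2.57, 3.14, 3.14, 3.14, 3.14].

INTERFACE

Orientations are given as a rotation vector (axis times angle).
In Python, from station import ctrl gives the robot as it stands.
- The arm moves only by the shell command python3 -m handwheel 'ROWS' [FORCE]. ROWS is JSON, a list of rows, each an object with "gripper": the gripper command: -1 is fully open, 1 is shut, values between are in proportion; "offset": the shift along the tool's x, y, z in mm, a list of three; "rotation": the turn, a rotation vector about the tool's x, y, z in rad, a list of three. A call has exactly 8 rows; each row is the pose to reach, as a shift and turn from the pose commanded when the call began, along the tool's axes at that moment; what a row does not reach only later rows make up. A row lasts 1/8 s, in which the tool goes at most 62.5 mm and 10.7 degrees, less where a joint would pass 70% of its speed; a pose out of reach is approached as far as the arm can. A call with a gripper value outside its range is refused whole. The fingers move at their own pace and stop on an object; FORCE is the grip in N (left out, the last holds). Time passes only in rows, so rows that repeat a pose let the fingers close, or fill a call up. It gives the time, the measured TCP pose, the force, the opening and the grip force at its end, in the units of the state.
- ctrl.get_obs(): the state, without advancing time (a new reading comes with each control period).
- ctrl.get_image(name): name is "scene" or "top" or "wrist"; returns a dict with "image" (400x640x3 uint8, red, green, blue), "fovy" (degrees; the focal length in pixels is half the picture's height over the tangent of half this angle, whatever the lens; pixels are square), "cx", "cy" (the principal point, pixels), "xyz" and "attitude" of the camera in the world. Camera axes: x right, y up, looking along -z (the intrinsics and any distortion apply to the point x, -y, -z); pixel columns grow to the right and rows downward; lengths in m; the calibration is good to about 2 mm. A picture is of the moment at which its call begins. There is no depth.
- ctrl.finish_job(): hands the job in; it is judged then, once.
The state is a dict: "t": time; "q": joint angles; "dq": joint speeds; "effort": joint torques, N m; "tool_pos": TCP position; "tool_rot": TCP orientation; "contact_force": force on the tool from outside, world axes, zero at the start; "wrist_torque": the same for the moment, N m; "opening": finger opening in m; "grip_force": force on a finger pad.
Only numpy, scipy, OpenCV 4.12 (cv2) and the standard library are available. Lean on these libraries where they do the work, as an engineer would, in place of code of your own. Each camera call takes 0.05 s, during which the arm holds its last target. There are 200 camera calls.

## Working session

There is one attempt and no reset: what is moved stays moved. The work goes in short steps, Python scripts to look and compute and a shell command to move; the robot and the scene stay as the last step left them, time stands still between calls to the robot, and variables do not carry over. Pictures are saved under pics/ and viewed, at most 13 in all, crops included, and the job is handed in when it is done.

```bash
mkdir -p pics; ls; python3 - <<'E'
from station import ctrl
import cv2
o=ctrl.get_obs();print({k:o[k] for k in('t','tool_pos','tool_rot','opening')})
for n in("scene","top"):
    d=ctrl.get_image(n);cv2.imwrite(f"pics/{n}0.png",d["image"][:,:,::-1]);print(n,{k:v for k,v in d.items() if k!='image'})
E
```

```text
pics
{'t': 0.0, 'tool_pos': array([ 0.2384803 , -0.57705594,  0.23006998]), 'tool_rot': array([-3.07954014e+00, -6.11053212e-01,  2.56395301e-04]), 'opening': 0.08557661002711077}
scene {'fovy': 57.56439793986495, 'cx': 325.7339492208025, 'cy': 197.9692799579449, 'xyz': array([0.00252882, 0.4217348 , 0.85794892]), 'attitude': array([ 0.36929614, -0.87166558, -2.25508298])}
top {'fovy': 46.11176567458104, 'cx': 314.63375905557007, 'cy': 197.3167733177567, 'xyz': array([ 0.35183979, -0.11667748,  1.25948336]), 'attitude': array([ 0.10243963, -0.12164595, -1.58581759])}
```

View pics/top0.png

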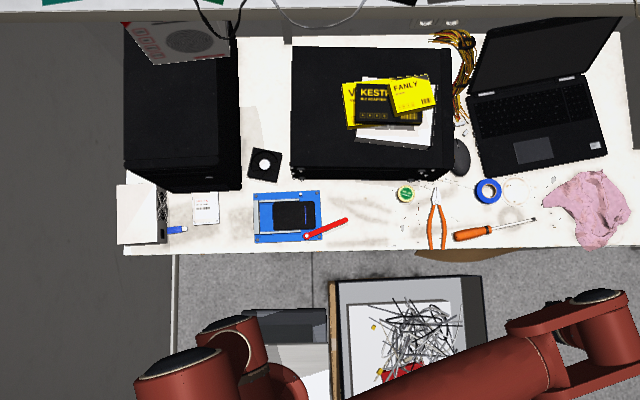

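View pics/scene0.png

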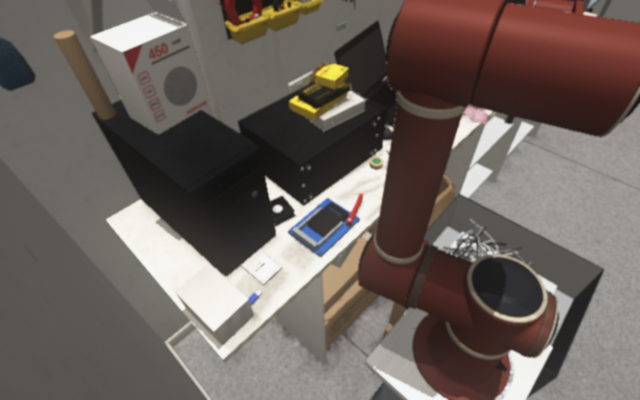

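The top view shows the cradle at px (253–321, 190–242), with the drive at about (294,216). The red arm runs from its pivot (306,237) to its tip (347,220), and cradle +x points left in the image. The arm doesn't block the view.

```bash
cat > h.py <<'E'
import numpy as np, cv2
from scipy.spatial.transform import Rotation as R
from station import ctrl
def ray(d,uv,z):
    f=d["image"].shape[0]/2/np.tan(np.radians(d["fovy"])/2)
    uv=np.atleast_2d(uv).astype(float)
    v=np.c_[(uv[:,0]-d["cx"])/f,-(uv[:,1]-d["cy"])/f,-np.ones(len(uv))]
    w=R.from_rotvec(d["attitude"]).apply(v);c=np.array(d["xyz"])
    return c+w*((z-c[2])/w[:,2])[:,None]
def mask(im,col,roi=None):
    h=cv2.cvtColor(im,cv2.COLOR_RGB2HSV).astype(int);H,S,V=h[...,0],h[...,1],h[...,2]
    m={'blue':(H>98)&(H<120)&(S>130)&(V>60),'red':((H<6)|(H>174))&(S>170)&(V>110),'dark':(V<50)}[col]
    if roi: k=np.zeros_like(m);k[roi[1]:roi[3],roi[0]:roi[2]]=1;m=m&k
    return m.astype(np.uint8)
def big(m): return max(cv2.findContours(m,cv2.RETR_EXTERNAL,cv2.CHAIN_APPROX_NONE)[0],key=cv2.contourArea)
def xform(c,ang,p):  # cradle->world xy
    return np.array(c)+R.from_euler('z',ang).apply(np.r_[p,0])[:2]
E
python3 - <<'E'
from h import *
d=ctrl.get_image("top");im=d["image"]
b=big(mask(im,'blue',(245,180,330,250)));P=ray(d,b[:,0],.010)[:,:2]
r=cv2.minAreaRect((P*1000).astype(np.float32));print('plate',r);print(cv2.boxPoints(r))
b=big(mask(im,'red',(290,200,360,250)));P=ray(d,b[:,0],.027)[:,:2]
r=cv2.minAreaRect((P*1000).astype(np.float32));print('arm',r);print(cv2.boxPoints(r))
o=ctrl.get_obs();print(R.from_rotvec(o['tool_rot']).as_matrix().round(3))
w=ctrl.get_image("wrist");Rt=R.from_rotvec(o['tool_rot'])
print('wristcam',w['fovy'],Rt.inv().apply(w['xyz']-o['tool_pos']),(Rt.inv()*R.from_rotvec(w['attitude'])).as_matrix().round(3))
E
```

```text
plate ((481.816650390625, -59.05565643310547), (132.18482971191406, 178.0380859375), 1.922563910484314)
[[ 412.77496    27.695957]
 [ 418.74792  -150.24191 ]
 [ 550.85834  -145.80727 ]
 [ 544.8854     32.1306  ]]
arm ((448.06683349609375, -159.2103729248047), (15.42376708984375, 123.96641540527344), 22.73504638671875)
[[ 416.9995   -105.02356 ]
 [ 464.9088   -219.358   ]
 [ 479.13416  -213.39719 ]
 [ 431.22485   -99.062744]]
[[ 0.924  0.382 -0.   ]
 [ 0.382 -0.924  0.002]
 [ 0.    -0.002 -1.   ]]
wristcam 58.116619366021105 [ 0.07443108  0.00112558 -0.14082927] [[ 0.     0.956  0.294]
 [ 1.    -0.     0.   ]
 [ 0.     0.294 -0.956]]
```

```bash
python3 -m handwheel '[{"gripper":1,"offset":[58,-48,4],"rotation":[0,0,-0.17]},{"gripper":1,"offset":[101,-85,8],"rotation":[0,0,-0.33]},{"gripper":1,"offset":[148,-124,12],"rotation":[0,0,-0.5]},{"gripper":1,"offset":[195,-163,16],"rotation":[0,0,-0.66]},{"gripper":1,"offset":[242,-202,20],"rotation":[0,0,-0.82]},{"gripper":1,"offset":[289,-241,24],"rotation":[0,0,-0.98]},{"gripper":1,"offset":[335,-280,28],"rotation":[0,0,-1.12]},{"gripper":1,"offset":[382,-319,30],"rotation":[0,0,-1.213]}]' 20
python3 - <<'E'
from h import *
o=ctrl.get_obs();print(o['t'],o['tool_pos'],R.from_rotvec(o['tool_rot']).as_matrix().round(3),o['opening'],o['contact_force'])
d=ctrl.get_image("wrist");cv2.imwrite("pics/w1.png",d["image"][:,:,::-1])
E
```

```text
t: 1.2
tool_pos: [0.4703, -0.1349, 0.2011]
tool_rot: [2.179, 2.262, 0.0]
contact_force: [1.6, -0.7, -0.2]
opening: 0.0001
grip_force: 0.0
1.2 [ 0.47033015 -0.13489556  0.20111309] [[-0.037  0.999  0.   ]
 [ 0.999  0.037 -0.   ]
 [-0.     0.    -1.   ]] 6.973889754418389e-05 [ 1.62893078 -0.69819493 -0.16712355]
```

View pics/w1.png

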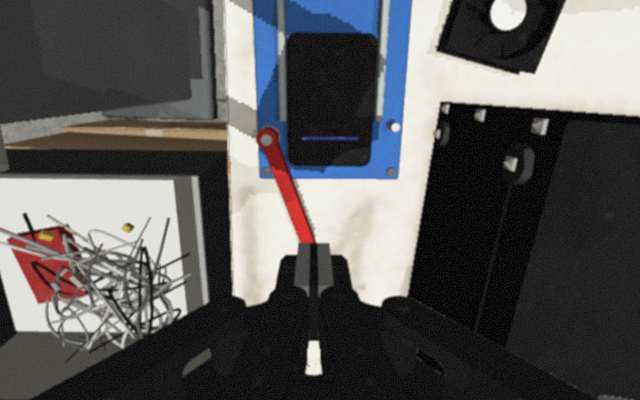

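The wrist view shows the pivot at about (267,139), the peg at (395,127), and the drive's rear edge at row ~165 between columns 290 and 370. The plate's rear edge is at row ~178, and the red arm disappears behind the fingertips at (310,240).

```bash
cat > m.py <<'E'
from h import *
d=ctrl.get_image("wrist");im=d["image"]
def fit(pts): # line thru points
    vx,vy,x,y=cv2.fitLine(np.float32(pts),cv2.DIST_HUBER,0,.01,.01).ravel();return np.array([x,y]),np.array([vx,vy])
B=mask(im,'blue').astype(bool)
side={}
L=[];Rr=[];
for v in range(5,165,3):
    c=np.where(B[v])[0]
    if len(c)>8: L.append((c.min()-.5,v));Rr.append((c.max()+.5,v))
rear=[(u,np.where(B[:,u])[0].max()+.5) for u in range(300,385,3)]
pl,dl=fit(ray(d,L,.01)[:,:2]*1000);pr,dr=fit(ray(d,Rr,.01)[:,:2]*1000);pb,db=fit(ray(d,rear,.01)[:,:2]*1000)
a=[np.arctan2(*(v*np.sign(v[1]))[::-1]) for v in(dl,dr)];db=db*np.sign(db[0])
print('angles',np.degrees(a),np.degrees(np.arctan2(db[1],db[0]))+90)
A=np.mean(a);ex=np.array([np.cos(A),np.sin(A)]);ey=np.array([-ex[1],ex[0]])
print('width',(pl-pr)@ey)
C=ey*(((pl+pr)/2)@ey)+ex*(pb@ex+90);print('centre',C,'A',A)
def tc(uv,z): 
    q=ray(d,uv,z)[:,:2]*1000-C;return np.c_[q@ex,q@ey].round(1)
print('pivot',tc([[267,139]],.023),'peg',tc([[395,127]],.029))
D=cv2.morphologyEx(mask(im,'dark',(275,25,390,172)),cv2.MORPH_OPEN,np.ones((5,5),np.uint8));b=big(D)
t=tc(b[:,0],.027);print('drive',t.min(0),t.max(0),cv2.minAreaRect(np.float32(t)))
r=big(mask(im,'red',(240,100,340,245)));t=tc(r[:,0],.027);print('arm',cv2.minAreaRect(np.float32(t)))
o=ctrl.get_obs();q=o['tool_pos'][:2]*1000-C;X=R.from_rotvec(o['tool_rot']).as_matrix()
print('tcp',q@ex,q@ey,o['tool_pos'][2],'toolx ang',np.arctan2(X[1,0],X[0,0])-A)
E
python3 m.py
```

```text
angles [91.97591 91.74251] 91.676125
width 130.31145
centre [482.06857  -56.329727] A 1.6032457
pivot [[-45.2  53.2]] peg [[-32.5 -57.9]]
drive [-73.  -37.2] [34.4 37.1] ((-19.531002044677734, -0.06757354736328125), (73.70848846435547, 107.52406311035156), 89.45508575439453)
arm ((-93.65409851074219, 40.783203125), (107.12193298339844, 16.068416595458984), 19.09797477722168)
tcp -75.33380058659681 13.291478118931709 0.20086588376138909 toolx ang 0.010233177260444037
```

```bash
python3 -m handwheel '[{"gripper":1,"offset":[-15,8,20],"rotation":[0,0,0.01]},{"gripper":1,"offset":[-30,15,50],"rotation":[0,0,0.01]},{"gripper":1,"offset":[-30,15,90],"rotation":[0,0,0.01]},{"gripper":1,"offset":[-30,15,130],"rotation":[0,0,0.01]},{"gripper":1,"offset":[-30,15,160],"rotation":[0,0,0.01]},{"gripper":1,"offset":[-30,15,176],"rotation":[0,0,0.01]},{"gripper":1,"offset":[-30,15,184],"rotation":[0,0,0.01]},{"gripper":1,"offset":[-30,15,184],"rotation":[0,0,0.01]}]'
python3 m.py;python3 - <<'E'
from h import *
d=ctrl.get_image("wrist");cv2.imwrite("pics/w2.png",d["image"][:,:,::-1])
E
```

```text
t: 2.3
tool_pos: [0.4862, -0.1667, 0.0177]
tool_rot: [2.195, 2.247, 0.0]
contact_force: [-0.3, 1.2, 0.3]
opening: 0.0001
grip_force: 0.0
angles [116.22005   91.659935] 92.32489
width 120.52765
centre [479.58426 -57.84321] A 1.8140951
pivot [[-51.   25.4]] peg [[-56.1 -21.1]]
drive [-72.1 -24.7] [-14.3  24.9] ((-42.98911666870117, -1.4181594848632812), (42.7454719543457, 50.14598846435547), 77.42285919189453)Traceback (most recent call last):
  File "m.py", line 23, in <module>
    r=big(mask(im,'red',(240,100,340,245)));t=tc(r[:,0],.027);print('arm',cv2.minAreaRect(np.float32(t)))
  File "h.py", line 15, in big
    def big(m): return max(cv2.findContours(m,cv2.RETR_EXTERNAL,cv2.CHAIN_APPROX_NONE)[0],key=cv2.contourArea)
                       ~~~^^^^^^^^^^^^^^^^^^^^^^^^^^^^^^^^^^^^^^^^^^^^^^^^^^^^^^^^^^^^^^^^^^^^^^^^^^^^^^^^^^^^
ValueError: max() iterable argument is empty
```

View pics/w2.png

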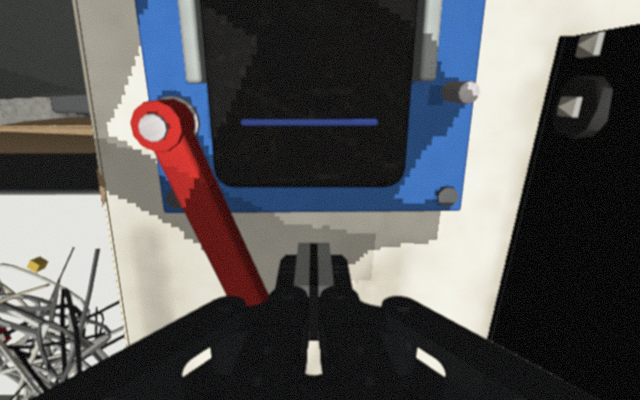

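The close view shows the pivot pin at (152,127), the peg top at (467,92), the drive's rear top edge at row ~186 (columns 215–405) and the fingertip at (314,243). The finger is clear of the arm.

```bash
python3 - <<'E'
from h import *
d=ctrl.get_image("wrist");o=ctrl.get_obs()
pv=ray(d,[152,127],.023)[0,:2]*1000;pg=ray(d,[467,92],.029)[0,:2]*1000
print('dist',np.linalg.norm(pv-pg),'exp',np.hypot(11,112))
A=np.arctan2(*(pv-pg)[::-1])-np.arctan2(112,-11);print('A',A)
Rm=np.array([[np.cos(A),-np.sin(A)],[np.sin(A),np.cos(A)]])
C=(pv+pg)/2-Rm@[-43.5,0];print('C',C)
f=lambda uv,z:((ray(d,uv,z)[:,:2]*1000-C)@Rm).round(1)
print('drive rear',f([[235,186],[390,186]],.027),'plate rear',f([[200,211],[400,211]],.01),'rails',f([[190,80],[428,80]],.026),'tip',f([[314,243]],.0177))
print('arm edge pts',f([[185,125],[268,300],[160,155],[245,303]],.027))
print('tcp',(o['tool_pos'][:2]*1000-C)@Rm,o['contact_force'])
E
```

```text
dist 114.72369831517251 exp 112.53888216967503
A -4.674886391559449
C [480.01771093 -59.09790346]
drive rear [[-71.4  26.9]
 [-72.2 -32.3]] plate rear [[-87.4  47.1]
 [-88.6 -41.1]] rails [[-32.6  40. ]
 [-33.7 -44.1]] tip [[-99.9  -3. ]]
arm edge pts [[ -48.1   43.2]
 [-121.7   16.8]
 [ -59.    53.8]
 [-123.    26.6]]
tcp [-108.03216059   -2.84549895] [ 0.09732013 -0.43716794 -0.15904631]
```

```bash
python3 -m handwheel '[{"gripper":1,"offset":[10,0,0],"rotation":[0,0,0]},{"gripper":1,"offset":[16,0,0],"rotation":[0,0,0]},{"gripper":1,"offset":[20,0,0],"rotation":[0,0,0]},{"gripper":1,"offset":[24,0,0],"rotation":[0,0,0]},{"gripper":1,"offset":[28,0,0],"rotation":[0,0,0]},{"gripper":1,"offset":[32,0,0],"rotation":[0,0,0]},{"gripper":1,"offset":[37,0,0],"rotation":[0,0,0]},{"gripper":1,"offset":[42,0,0],"rotation":[0,0,0]}]'
python3 -m handwheel '[{"gripper":1,"offset":[4,0,0],"rotation":[0,0,0]},{"gripper":1,"offset":[7,0,0],"rotation":[0,0,0]},{"gripper":1,"offset":[9,0,0],"rotation":[0,0,0]},{"gripper":1,"offset":[11,0,0],"rotation":[0,0,0]},{"gripper":1,"offset":[12,0,0],"rotation":[0,0,0]},{"gripper":1,"offset":[13,0,0],"rotation":[0,0,0]},{"gripper":1,"offset":[13,0,0],"rotation":[0,0,0]},{"gripper":1,"offset":[13,0,0],"rotation":[0,0,0]}]'
python3 - <<'E'
from h import *
d=ctrl.get_image("wrist");cv2.imwrite("pics/w3.png",d["image"][:,:,::-1])
o=ctrl.get_obs();A=1.6083;C=np.array([480,-58]);Rm=np.array([[np.cos(A),-np.sin(A)],[np.sin(A),np.cos(A)]])
print('tcp',(o['tool_pos'][:2]*1000-C)@Rm,o['contact_force'])
E
```

```text
t: 3.45
tool_pos: [0.4849, -0.1242, 0.0173]
tool_rot: [2.195, 2.248, -0.0]
contact_force: [0.4, -0.7, -0.5]
opening: 0.0001
grip_force: 0.5
t: 4.45
tool_pos: [0.4846, -0.1113, 0.0173]
tool_rot: [-2.195, -2.248, -0.0]
contact_force: [0.3, -0.9, -0.1]
opening: -0.0
grip_force: 0.3
tcp [-53.4687747   -2.57983347] [ 0.41256217 -0.37662063  0.75247707]
```

View pics/w3.png

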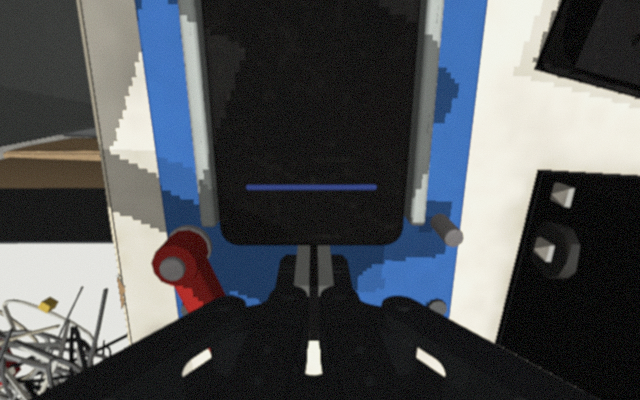

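The drive is moving squarely. Its rear edge is at row 244 and the rail ends at row ~222, so about 5 mm remain. I'll creep and watch the force.

```bash
python3 -m handwheel '[{"gripper":1,"offset":[1,0,0],"rotation":[0,0,0]},{"gripper":1,"offset":[1.5,0,0],"rotation":[0,0,0]},{"gripper":1,"offset":[2,0,0],"rotation":[0,0,0]},{"gripper":1,"offset":[2.5,0,0],"rotation":[0,0,0]},{"gripper":1,"offset":[3,0,0],"rotation":[0,0,0]},{"gripper":1,"offset":[3.5,0,0],"rotation":[0,0,0]},{"gripper":1,"offset":[3.5,0,0],"rotation":[0,0,0]},{"gripper":1,"offset":[3.5,0,0],"rotation":[0,0,0]}]'
```

```text
t: 5.5
tool_pos: [0.4845, -0.1078, 0.0173]
tool_rot: [-2.194, -2.248, -0.0]
contact_force: [-0.4, -1.0, 0.0]
opening: 0.0001
grip_force: 0.3
```

```bash
python3 -m handwheel '[{"gripper":1,"offset":[0.3,0,0],"rotation":[0,0,0]},{"gripper":1,"offset":[0.6,0,0],"rotation":[0,0,0]},{"gripper":1,"offset":[0.9,0,0],"rotation":[0,0,0]},{"gripper":1,"offset":[1.2,0,0],"rotation":[0,0,0]},{"gripper":1,"offset":[1.5,0,0],"rotation":[0,0,0]},{"gripper":1,"offset":[1.5,0,0],"rotation":[0,0,0]},{"gripper":1,"offset":[1.5,0,0],"rotation":[0,0,0]},{"gripper":1,"offset":[1.5,0,0],"rotation":[0,0,0]}]'
```

```text
t: 6.5
tool_pos: [0.4846, -0.1065, 0.0173]
tool_rot: [2.194, 2.248, -0.0]
contact_force: [0.4, -1.8, -2.8]
opening: -0.0002
grip_force: 1.0
```

```bash
python3 -m handwheel '[{"gripper":1,"offset":[0.2,0,0],"rotation":[0,0,0]},{"gripper":1,"offset":[0.4,0,0],"rotation":[0,0,0]},{"gripper":1,"offset":[0.6,0,0],"rotation":[0,0,0]},{"gripper":1,"offset":[0.8,0,0],"rotation":[0,0,0]},{"gripper":1,"offset":[1,0,0],"rotation":[0,0,0]},{"gripper":1,"offset":[1,0,0],"rotation":[0,0,0]},{"gripper":1,"offset":[1,0,0],"rotation":[0,0,0]},{"gripper":1,"offset":[1,0,0],"rotation":[0,0,0]}]'; python3 - <<'E'
from h import *
A=1.6083;C=np.array([480,-58]);Rm=np.array([[np.cos(A),-np.sin(A)],[np.sin(A),np.cos(A)]])
for i in range(4):
    d=ctrl.get_image("wrist");o=ctrl.get_obs();print('tcp',(o['tool_pos'][:2]*1000-C)@Rm,o['contact_force'],o['effort'].round(2))
cv2.imwrite("pics/w4.png",d["image"][:,:,::-1])
E
```

```text
t: 7.5
tool_pos: [0.485, -0.1063, 0.0178]
tool_rot: [2.193, 2.246, -0.001]
contact_force: [1.8, -6.8, -0.2]
opening: 0.0002
grip_force: 3.0
tcp [-48.44620164  -3.22918106] [ 1.45297778 -6.41104956 -1.66940671] [ 2.720e+00 -2.979e+01 -2.886e+01  1.210e+00  9.800e-01 -1.000e-02]
tcp [-48.45125385  -3.24438856] [ 1.31201362 -5.89622457 -0.56469661] [ 2.720e+00 -2.979e+01 -2.886e+01  1.210e+00  9.800e-01 -1.000e-02]
tcp [-48.43826123  -3.25579853] [ 1.94845942 -6.80800489 -0.73184289] [ 2.720e+00 -2.979e+01 -2.886e+01  1.210e+00  9.800e-01 -1.000e-02]
tcp [-48.42689392  -3.2351053 ] [ 2.28143678 -6.06441428 -0.86738419] [ 2.720e+00 -2.979e+01 -2.886e+01  1.210e+00  9.800e-01 -1.000e-02]
```

View pics/w4.png

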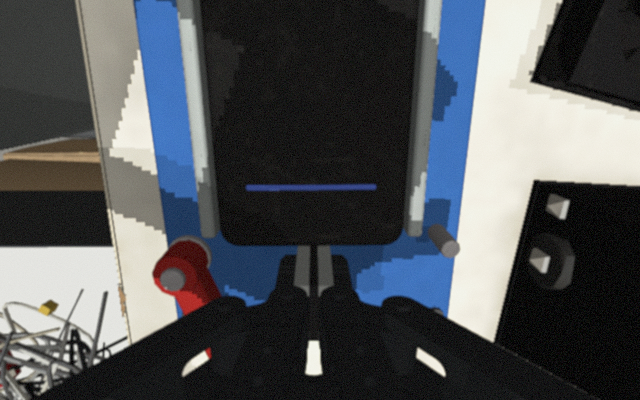

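The drive stopped against a steady ~6 N with the TCP at -48.4, which puts its rear face at about -38. That matches home. I'll retreat, rise and check from above.

```bash
python3 -m handwheel '[{"gripper":1,"offset":[-6,0,0],"rotation":[0,0,0]},{"gripper":1,"offset":[-14,0,0],"rotation":[0,0,0]},{"gripper":1,"offset":[-14,0,-30],"rotation":[0,0,0]},{"gripper":1,"offset":[-14,0,-80],"rotation":[0,0,0]},{"gripper":1,"offset":[-10,0,-130],"rotation":[0,0,0]},{"gripper":1,"offset":[0,0,-180],"rotation":[0,0,0]},{"gripper":1,"offset":[10,0,-220],"rotation":[0,0,0]},{"gripper":1,"offset":[10,0,-220],"rotation":[0,0,0]}]'
python3 - <<'E'
from h import *
d=ctrl.get_image("wrist");cv2.imwrite("pics/w5.png",cv2.resize(d["image"][0:240,200:440,::-1],None,fx=2.5,fy=2.5,interpolation=cv2.INTER_CUBIC))
E
```

```text
t: 8.7
tool_pos: [0.4861, -0.0956, 0.2418]
tool_rot: [2.189, 2.244, 0.006]
contact_force: [0.2, -0.0, -0.1]
opening: -0.0003
grip_force: 0.0
```

View pics/w5.png

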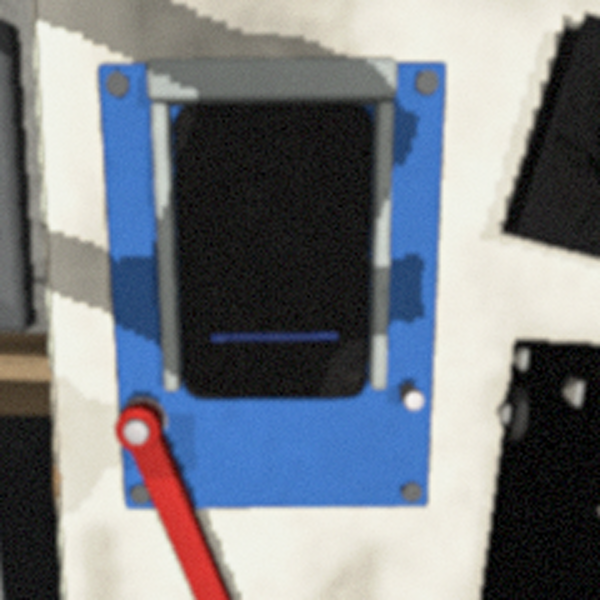

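The overhead crop shows the drive's front edge flush against the end block, between the rails. Its rear edge is just past the rail ends, so it is fully home. Next I'll go round to the outer side of the red arm.

```bash
python3 -m handwheel '[{"gripper":1,"offset":[-40,-24,0],"rotation":[0,0,-0.013]},{"gripper":1,"offset":[-85,-52,20],"rotation":[0,0,-0.013]},{"gripper":1,"offset":[-105,-64,60],"rotation":[0,0,-0.013]},{"gripper":1,"offset":[-105,-64,105],"rotation":[0,0,-0.013]},{"gripper":1,"offset":[-105,-64,150],"rotation":[0,0,-0.013]},{"gripper":1,"offset":[-105,-64,180],"rotation":[0,0,-0.013]},{"gripper":1,"offset":[-105,-64,185],"rotation":[0,0,-0.013]},{"gripper":1,"offset":[-105,-64,185],"rotation":[0,0,-0.013]}]'
python3 - <<'E'
from h import *
d=ctrl.get_image("wrist");cv2.imwrite("pics/w6.png",d["image"][:,:,::-1])
o=ctrl.get_obs();A=1.6083;C=np.array([480,-58]);Rm=np.array([[np.cos(A),-np.sin(A)],[np.sin(A),np.cos(A)]])
print('tcp',(o['tool_pos'][:2]*1000-C)@Rm)
r=big(mask(d["image"],'red',(300,0,640,400)));P=(ray(d,r[:,0],.027)[:,:2]*1000-C)@Rm
print(cv2.boxPoints(cv2.minAreaRect(np.float32(P))).round(1))
E
```

```text
t: 9.75
tool_pos: [0.4223, -0.2018, 0.0519]
tool_rot: [-2.179, -2.261, 0.0]
contact_force: [0.1, -0.8, 0.5]
opening: 0.0003
grip_force: 0.0
tcp [-142.03804687   62.26084193]
[[-160.3   22.3]
 [-156.3   10.5]
 [ -55.3   44.8]
 [ -59.4   56.6]]
```

View pics/w6.png

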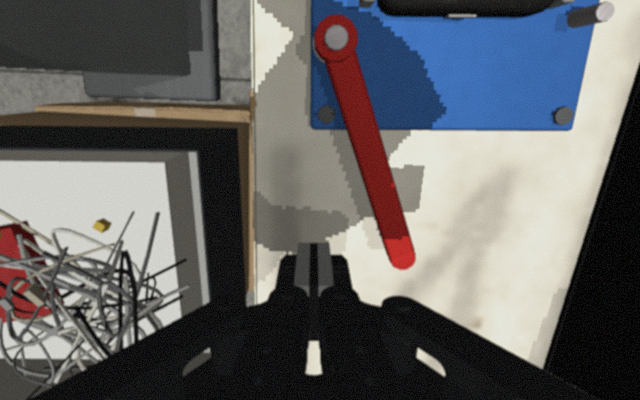

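The view shows the red arm from its pivot (336,38) to its tip (402,262). The finger, at (314,245), is on the outer side with clearance. I'll work out the arc.

```bash
python3 - <<'E'
import numpy as np
for th in np.r_[.25:1.5:.08,1.53,1.57]:
    n=np.array([np.sin(th),-np.cos(th)]);s=7+10.5*n[0]+10*-n[1]
    t=np.array([-49,56])+85*np.array([-np.cos(th),-np.sin(th)])-n*s-[-142,62.3]
    print(th.round(2),(t*[1,-1]).round(1))
E
```

```text
0.25 [5.9 8.6]
0.33 [ 6.1 15.1]
0.41 [ 6.9 21.5]
0.49 [ 8.2 28. ]
0.57 [10.1 34.4]
0.65 [12.4 40.8]
0.73 [15.4 47. ]
0.81 [18.8 53. ]
0.89 [22.8 58.8]
0.97 [27.4 64.4]
1.05 [32.4 69.5]
1.13 [38.  74.3]
1.21 [43.9 78.6]
1.29 [50.4 82.5]
1.37 [57.2 85.7]
1.45 [64.3 88.4]
1.53 [71.6 90.5]
1.57 [75.4 91.3]
```

Descend to z≈0.017, then swing to θ≈0.8.

```bash
python3 -m handwheel '[{"gripper":1,"offset":[0,0,20],"rotation":[0,0,0]},{"gripper":1,"offset":[0,0,35],"rotation":[0,0,0]},{"gripper":1,"offset":[3,4,35],"rotation":[0,0,0]},{"gripper":1,"offset":[6,9,35],"rotation":[0,0,0]},{"gripper":1,"offset":[6,12,35],"rotation":[0,0,0]},{"gripper":1,"offset":[6,15,35],"rotation":[0,0,0]},{"gripper":1,"offset":[6.5,18,35],"rotation":[0,0,0]},{"gripper":1,"offset":[7,21.5,35],"rotation":[0,0,0]}]'
python3 -m handwheel '[{"gripper":1,"offset":[0.6,3.2,0],"rotation":[0,0,0]},{"gripper":1,"offset":[1.3,6.5,0],"rotation":[0,0,0]},{"gripper":1,"offset":[3.2,13,0],"rotation":[0,0,0]},{"gripper":1,"offset":[5.5,19.3,0],"rotation":[0,0,0]},{"gripper":1,"offset":[8.5,25.5,0],"rotation":[0,0,0]},{"gripper":1,"offset":[11.9,31.5,0],"rotation":[0,0,0]},{"gripper":1,"offset":[13.9,34.4,0],"rotation":[0,0,0]},{"gripper":1,"offset":[15.9,37.3,0],"rotation":[0,0,0]}]'
python3 - <<'E'
from h import *
d=ctrl.get_image("wrist");cv2.imwrite("pics/w7.png",d["image"][:,:,::-1])
o=ctrl.get_obs();A=1.6083;C=np.array([480,-58]);Rm=np.array([[np.cos(A),-np.sin(A)],[np.sin(A),np.cos(A)]])
print('tcp',(o['tool_pos'][:2]*1000-C)@Rm,o['tool_pos'][2])
r=big(mask(d["image"],'red',(300,0,640,400)));P=(ray(d,r[:,0],.027)[:,:2]*1000-C)@Rm
print(cv2.boxPoints(cv2.minAreaRect(np.float32(P))).round(1))
E
```

```text
t: 10.8
tool_pos: [0.444, -0.1941, 0.0173]
tool_rot: [-2.18, -2.262, 0.0]
contact_force: [-0.4, -0.4, 0.3]
opening: -0.0
grip_force: 0.4
t: 11.8
tool_pos: [0.4808, -0.1767, 0.0173]
tool_rot: [2.18, 2.262, -0.0]
contact_force: [-1.0, 0.3, -0.7]
opening: 0.0003
grip_force: 0.3
tcp [-118.54211454    3.35166781] 0.017364020865618425
[[-117.1  -16.8]
 [-108.3  -24.3]
 [ -80.1    8.9]
 [ -88.9   16.3]]
```

View pics/w7.png

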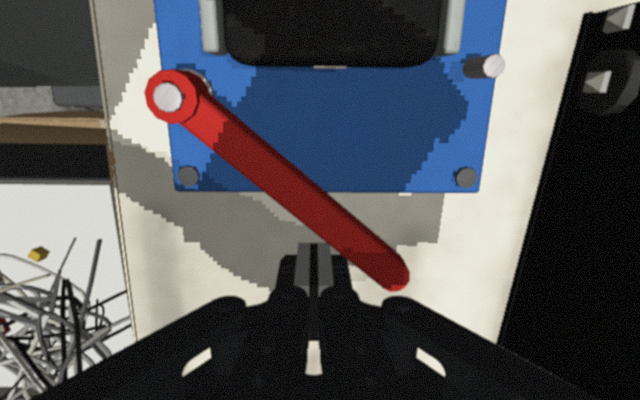

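The arm is following the finger, at θ≈0.87. Continuing.

```bash
python3 -m handwheel '[{"gripper":1,"offset":[4,5,0],"rotation":[0,0,0]},{"gripper":1,"offset":[9.5,10.7,0],"rotation":[0,0,0]},{"gripper":1,"offset":[15,15.5,0],"rotation":[0,0,0]},{"gripper":1,"offset":[21,19.8,0],"rotation":[0,0,0]},{"gripper":1,"offset":[27.5,23.7,0],"rotation":[0,0,0]},{"gripper":1,"offset":[34.3,26.9,0],"rotation":[0,0,0]},{"gripper":1,"offset":[38,28.5,0],"rotation":[0,0,0]},{"gripper":1,"offset":[41.4,29.6,0],"rotation":[0,0,0]}]'
python3 -m handwheel '[{"gripper":1,"offset":[1.5,0.5,0],"rotation":[0,0,0]},{"gripper":1,"offset":[3,0.9,0],"rotation":[0,0,0]},{"gripper":1,"offset":[4.5,1.3,0],"rotation":[0,0,0]},{"gripper":1,"offset":[6,1.7,0],"rotation":[0,0,0]},{"gripper":1,"offset":[7,2,0],"rotation":[0,0,0]},{"gripper":1,"offset":[8,2.2,0],"rotation":[0,0,0]},{"gripper":1,"offset":[8,2.2,0],"rotation":[0,0,0]},{"gripper":1,"offset":[8,2.2,0],"rotation":[0,0,0]}]'
```

```text
t: 12.85
tool_pos: [0.5088, -0.1341, 0.0173]
tool_rot: [2.18, 2.262, -0.0]
contact_force: [-0.2, -0.6, 0.3]
opening: 0.0001
grip_force: 0.3
t: 13.85
tool_pos: [0.5107, -0.1263, 0.0174]
tool_rot: [2.18, 2.262, 0.0]
contact_force: [0.6, 0.4, -0.2]
opening: -0.0002
grip_force: 0.0
```

```bash
python3 -m handwheel '[{"gripper":1,"offset":[0.5,0,0],"rotation":[0,0,0]},{"gripper":1,"offset":[1,0,0],"rotation":[0,0,0]},{"gripper":1,"offset":[1.5,0,0],"rotation":[0,0,0]},{"gripper":1,"offset":[2,0,0],"rotation":[0,0,0]},{"gripper":1,"offset":[2.5,0,0],"rotation":[0,0,0]},{"gripper":1,"offset":[2.5,0,0],"rotation":[0,0,0]},{"gripper":1,"offset":[2.5,0,0],"rotation":[0,0,0]},{"gripper":1,"offset":[2.5,0,0],"rotation":[0,0,0]}]'
python3 - <<'E'
from h import *
d=ctrl.get_image("wrist");cv2.imwrite("pics/w8.png",d["image"][:,:,::-1])
o=ctrl.get_obs();A=1.6083;C=np.array([480,-58]);Rm=np.array([[np.cos(A),-np.sin(A)],[np.sin(A),np.cos(A)]])
print('tcp',(o['tool_pos'][:2]*1000-C)@Rm,o['tool_pos'][2])
E
```

```text
t: 14.85
tool_pos: [0.5105, -0.1238, 0.0173]
tool_rot: [-2.18, -2.262, 0.0]
contact_force: [0.3, -0.2, 0.2]
opening: 0.0003
grip_force: 0.2
tcp [-66.88882164 -27.94602643] 0.017265945828378034
```

View pics/w8.png

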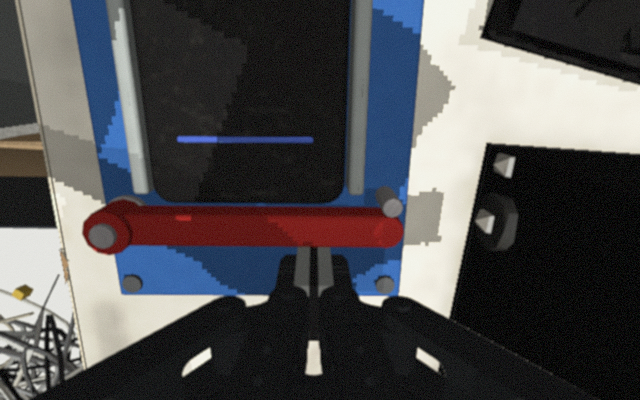

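The arm lies across behind the drive, next to the peg at (390,205), but I've felt no stop force yet. Creeping on.

```bash
python3 -m handwheel '[{"gripper":1,"offset":[0.3,0,0],"rotation":[0,0,0]},{"gripper":1,"offset":[0.6,0,0],"rotation":[0,0,0]},{"gripper":1,"offset":[0.9,0,0],"rotation":[0,0,0]},{"gripper":1,"offset":[1.2,0,0],"rotation":[0,0,0]},{"gripper":1,"offset":[1.5,0,0],"rotation":[0,0,0]},{"gripper":1,"offset":[1.5,0,0],"rotation":[0,0,0]},{"gripper":1,"offset":[1.5,0,0],"rotation":[0,0,0]},{"gripper":1,"offset":[1.5,0,0],"rotation":[0,0,0]}]'
```

```text
t: 15.9
tool_pos: [0.5105, -0.1234, 0.0173]
tool_rot: [2.179, 2.261, -0.002]
contact_force: [-0.2, -5.3, -1.0]
opening: 0.0
grip_force: 3.1
```

It reached the hard stop: 5 N, with the TCP at the predicted x≈-66.5. I'll back off, rise and check.

```bash
python3 -m handwheel '[{"gripper":1,"offset":[-4,0,0],"rotation":[0,0,0]},{"gripper":1,"offset":[-12,0,0],"rotation":[0,0,0]},{"gripper":1,"offset":[-22,0,0],"rotation":[0,0,0]},{"gripper":1,"offset":[-24,0,-40],"rotation":[0,0,0]},{"gripper":1,"offset":[-24,0,-90],"rotation":[0,0,0]},{"gripper":1,"offset":[-14,0,-140],"rotation":[0,0,0]},{"gripper":1,"offset":[6,0,-190],"rotation":[0,0,0]},{"gripper":1,"offset":[16,0,-220],"rotation":[0,0,0]}]'
python3 - <<'E'
from h import *
d=ctrl.get_image("wrist");d=ctrl.get_image("wrist");cv2.imwrite("pics/w9.png",cv2.resize(d["image"][0:260,170:430,::-1],None,fx=2.3,fy=2.3,interpolation=cv2.INTER_CUBIC))
A=1.6083;C=np.array([480,-58]);Rm=np.array([[np.cos(A),-np.sin(A)],[np.sin(A),np.cos(A)]])
r=big(mask(d["image"],'red',(150,80,450,260)));P=(ray(d,r[:,0],.027)[:,:2]*1000-C)@Rm
b=cv2.minAreaRect(np.float32(P));print(b,cv2.boxPoints(b).round(1))
E
```

```text
t: 16.9
tool_pos: [0.5107, -0.1064, 0.2409]
tool_rot: [2.177, 2.26, 0.003]
contact_force: [-0.4, -0.2, -0.4]
opening: -0.0
grip_force: 0.0
((-48.86745071411133, -0.5468406677246094), (123.49164581298828, 17.44143295288086), 89.93254852294922) [[-57.7 -62.3]
 [-40.2 -62.3]
 [-40.1  61.2]
 [-57.5  61.2]]
```

View pics/w9.png

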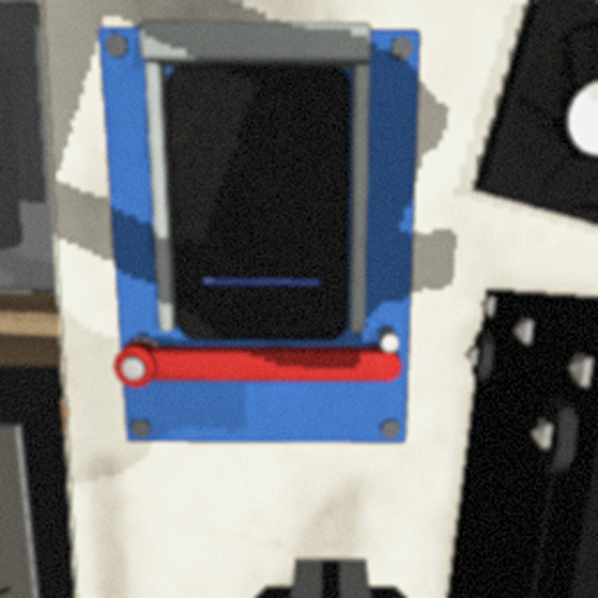

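The drive is flush with the end block. The red arm is shut across behind it against the peg, at about 90° to the cradle axis, and the gripper is clear.

```bash
python3 -c "
from station import ctrl
print(ctrl.finish_job())"
```

```text
the job is handed in; nothing more can be done
None
```

I handed the job in at about 17 s: the drive is home against the end block and the red arm is shut against its peg, both moved only by fingertip pushes that met about 7 N at most, and no bystander was touched.

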